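# Close the clay extruder with its bayonet cap and hold it down

### The arm

A 7-joint arm with a two-finger parallel gripper is mounted at the origin on the work surface. World frame = base frame: x ahead of the robot, y to its left, z up, the work surface at z = 0. Lengths are in m, angles in rad, forces in N, time in s.
With the tool pointing down it reaches from about 0.425 to 0.95 m from the base axis. Payload 4.7 kg.
Tool frame: the origin (TCP) lies between the finger pads; the fingertips stand 25 mm ahead of it and the grasp point (between the pads) lies 6 mm ahead of it; z points along the fingers, y is the line along which they close (so a half turn about z gives the same grasp; the last joint's range is limited). The gripper opens to 85 mm and grips with 20 to 120 N. Pads are 22 mm wide; open, the fingers measure 114 mm over their backs; the gripper's body (76 mm by 85 mm) begins 54 mm behind the grasp point. The pads swing forward as they close: fully open they stand 13 mm farther back than shut.
Start: joints at [-1.283, 0.469, -0.049, 1.532, 0.024, 1.141, -0.082], TCP at [0.21, 0.641, 0.256] pointing down, gripper open.
Joint ranges: [-2.59, 2.59], [-0.33, 1.99], [-1.39, 1.29], [0.1, 2.45], [-1.04, 4.18], [0.21, 1.99], [-2.66, 2.66]. Speed limits (rad/s): [2.57, 2.57, 3.14, 3.14, 3.14, 3.14, 3.14].

### API

Orientations are given as a 3x3 rotation matrix whose columns are the frame's x, y, z axes.
In Python, from rig import * gives the robot as it stands. Calls block until the motion is done:
- movep(position, orientation): joint-space move of the TCP to a pose.
- move_l(position, attitude=None, feed=0.15, until_force=None): straight line of the TCP; attitude=None keeps the orientation; feed is the mean speed in m/s. With until_force (N) it stops when the force on the tool has changed by that much, and returns True; else False.
- move_joints(angles): joint-space move.
- command_gripper(opening, newtons=None): finger opening in m; newtons is the grip in N (None keeps the last); returns when the fingers have stopped.
- sleep(seconds).
- inverse_kinematics(position, orientation): joint angles nearest the present ones, or None.
- sense(): the state.
- camera(name): name is "scene" or "top" or "wrist"; returns (picture, depth): 400x640x3 uint8, red, green, blue; 400x640 float32, m along the optical axis (not along the pixel's ray), 0 where there is no reading.
- camera_params(name): a dict with "K" (3x3 intrinsics, pixels), "position" and "rotation" of the camera in the world; the wrist camera has in their place "tool_from_camera" (4x4, takes a point from camera to tool coordinates, whose origin is the TCP and whose axes are the flange's). Camera axes: x right, y down, z forward; pixel columns grow to the right and rows downward; lengths in m; the calibration is good to about 2 mm. A picture is of the moment at which its call begins: read the wrist's pose just before it. camera_params takes no time and is no camera call.
A pose or a line that the arm cannot do raises Unreachable and nothing moves.
- finish_job(): hands the job in; it is judged then, once.
The state is a dict: "time_s": time; "joint_pos": joint angles; "qd": joint speeds; "joint_efforts": joint torques, N m; "position": TCP position; "tcp_rot": TCP orientation; "wrist_force": force on the tool from outside, world axes, zero at the start; "ft_torque": the same for the moment, N m; "finger_gap": finger opening in m; "gripper_force": force on a finger pad.
Only numpy, scipy, OpenCV 4.12 (cv2) and the standard library are available. Lean on these libraries where they do the work, as an engineer would, in place of code of your own. Each camera call takes 0.05 s, during which the arm holds its last target. There are 200 camera calls.

### The job

Load the die into the mouth of the extruder barrel, stud up, let go of it, then fit the bayonet cap over it: lugs down through the two slots, push against the spring until the flange is flush on the rim, and twist a full quarter turn clockwise (seen from above) to the stop. Finish while still gripping the cap and holding it fully turned and pressed flush on the rim, so that I can slip the locking pin in; leave the ring cutter, the stamp and the spray bottle where they are.

Things in the scene. Friction and masses are not known exactly. Their poses are not given: they have to be found in the camera images.
- barrel: Bare aluminium extruder barrel fixed to the bench, upright, mouth up: 80 mm outside diameter, rim 120 mm above the bench, round foot plate 130 mm across, 12 mm thick. Origin on the axis at bench height, z up. A collar in the mouth, 8 mm thick, has a 52 mm round bore and two opposite slots along the barrel's +y and -y. Place and yaw differ each time.
- barrel_mouth (a point): Point on the barrel axis at the height of the rim; axes as the barrel's (z up).
- barrel_slot (a point): Middle of the +y slot at rim height, 31 mm from the axis (the -y slot is opposite): 16 mm wide, reaching to 36 mm from the axis. Under the collar is an open turning space with fixed stops: from the slots the lugs can turn 90 to 93 degrees clockwise seen from above, only about 10 degrees the other way.
- spring_plate (a point): Centre of the top of the flat steel spring plate in the barrel's bore, 50 mm across, at rest 6 mm below the rim. It yields straight down: about 4 N to start, 11.7 N at 18 mm, 24 mm at most. With the die on it and the cap home it is 18 mm down.
- die: Loose steel die, 0.12 kg: disc 47 mm in diameter, 6 mm thick (lower edge chamfered 2 mm), three small dark holes, and a central stud on top, 14 mm diameter, 15 mm tall (6 to 21 mm above the underside) to pinch. Origin at the centre of the underside, z up. Starts on the bench stud up. Loaded, it lies flat on the spring plate, disc top level with the rim.
- cap: Loose aluminium bayonet cap, about 0.32 kg (varies), standing on its stem. Origin: centre of the stem's underside, z up. Hollow stem 47 mm outside, 36 mm inside, 0 to 18 mm; flange 80 mm across, 18 to 24 mm; on top a grip bar 14 mm thick (x), 60 mm long (y), 24 to 52 mm. Half a turn makes no difference. In use the stem pushes on the die's disc and the stud goes into the hollow stem.
- cap_lug (a point): Underside middle of one lug, 31 mm from the cap's axis along its +y (the other is opposite). Lugs lie under the line of the grip bar: 10 mm wide, 6 mm tall (0 to 6 mm), reaching to 32.5 mm from the axis.
- cap_flange (a point): Point on the cap's axis at the flange's underside, 18 mm above the cap's origin; axes as the cap's. Cap home: it meets barrel_mouth, the lugs are 4 mm below the collar and can turn. Locked: the bar lies along the barrel's x. If let go when locked, the spring lifts the cap 4 mm until the lugs catch under the collar.
- cutter: Bystander: thin steel ring cutter, 72 mm across and 32 mm tall, loose on the bench. Origin at the centre of the underside. Leave it alone.
- stamp: Bystander: wooden stamp block, 42 x 36 mm and 34 mm tall, loose on the bench. Origin at the centre of the underside. Leave it alone.
- sprayer: Bystander: white spray bottle with a yellow head, 76 mm across and 222 mm tall, loose on the bench. Origin at the centre of the underside. Leave it alone.
There are look-alikes about, which are no part of the job. There is more than one size of the cap; the one meant has the size given above. What is shaped like the die but blue is not meant.

How it is judged:
By the outcome, as a careful person would: the job done as asked, in the order asked, and still so for the second after the job is handed in, while the arm keeps its last pose, push and grip.
It also fails if it takes over 66 s, if anything falls off the work surface, if the arm or the gripper's body presses on something with over 40 N, if the wrist force passes 120 N, or if a joint passes its speed limit or range.

## Working session

There is one attempt and no reset: what is moved stays moved. The work goes in short steps, each a Python script; the robot and the scene stay as the last script left them, time stands still between calls to the robot, and variables do not carry over. Pictures are saved under pics/ and viewed, at most 10 in all, crops included, and the job is handed in when it is done.

```bash
mkdir -p pics; ls
python3 - <<'E'
from rig import *
import cv2,numpy as np
for n in ("top","scene"):
    p,d=camera(n); cv2.imwrite(f"pics/{n}0.png",p[:,:,::-1]); np.savez(f"{n}0.npz",p=p,d=d)
    print(n,camera_params(n))
print(camera_params("wrist")); s=sense(); print(s)
E
```

```text
pics
top {'K': array([[401.53678985,   0.        , 318.77176036],
       [  0.        , 401.53678985, 196.39085383],
       [  0.        ,   0.        ,   1.        ]]), 'position': array([0.45281089, 0.04981873, 1.04830434]), 'rotation': array([[ 0.01950399, -0.99706116,  0.07408531],
       [-0.99940484, -0.02155123, -0.02693535],
       [ 0.02845282, -0.07351588, -0.99688808]])}
scene {'K': array([[469.99930278,   0.        , 322.85430748],
       [  0.        , 469.99930278, 206.17297946],
       [  0.        ,   0.        ,   1.        ]]), 'position': array([0.9711636 , 0.83537099, 0.85827938]), 'rotation': array([[-0.88041884,  0.29913457, -0.36794182],
       [ 0.47415207,  0.56600262, -0.67440407],
       [ 0.00651847, -0.76821842, -0.64015464]])}
{'K': array([[302.71793827,   0.        , 315.64255742],
       [  0.        , 302.71793827, 195.91681403],
       [  0.        ,   0.        ,   1.        ]]), 'tool_from_camera': array([[ 4.04659641e-04, -9.46900411e-01, -3.21526744e-01,
         8.20884298e-02],
       [ 9.99999415e-01,  7.05645162e-04, -8.19578136e-04,
        
[... 321 characters left out ...]
6]), 'qd': array([ 0.00257651, -0.00191308,  0.00177157, -0.00305236,  0.00067725,
       -0.00042014, -0.00081491]), 'joint_efforts': array([ 4.27392615e-04, -5.11519504e+01, -4.70303698e-02, -2.38390213e+01,
        1.07149832e-02,  4.33374211e-03,  6.97690439e-07]), 'position': array([0.21009248, 0.64097171, 0.2553443 ]), 'tcp_rot': array([[-9.50252195e-01,  3.11481137e-01, -5.16210466e-04],
       [ 3.11481561e-01,  9.50250639e-01, -1.72032994e-03],
       [-4.53209991e-05, -1.79553734e-03, -9.99998387e-01]]), 'wrist_force': array([-0.32509446, -0.48352588,  0.70791884]), 'ft_torque': array([-0.00225262, -0.06346497, -0.05377906]), 'gripper_force': 0.0, 'finger_gap': 0.08547113161008224}
```

View pics/top0.png

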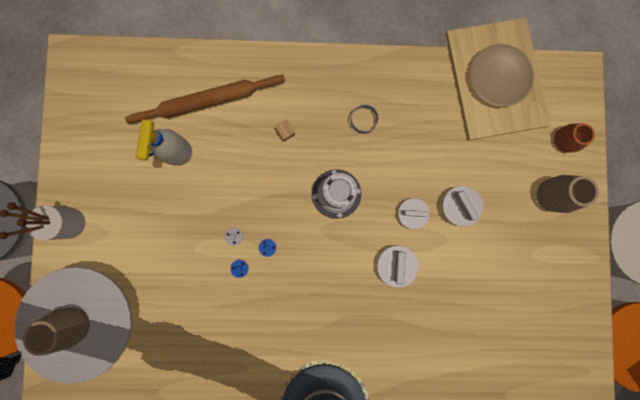

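View pics/scene0.png

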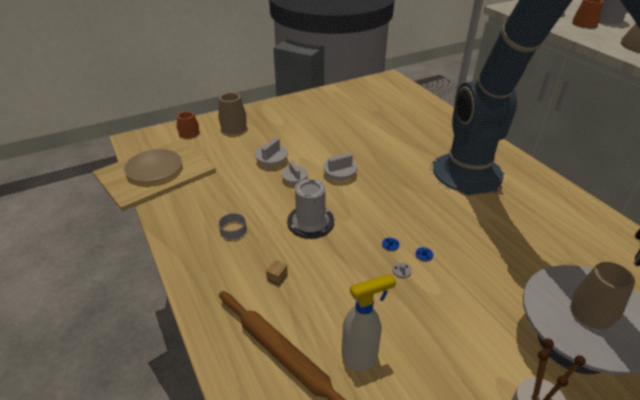

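Top view: barrel rim at (340,192); steel die at (233,236), blue look-alikes at (268,247) and (239,268); caps at (413,213), (463,206) and (397,266). In the scene view the cap candidates are at (295,176), (272,156) and (340,168). I'll measure the flange diameters and bar heights.

```bash
cat > h.py <<'E'
from rig import *
import cv2, numpy as np
def w2(cp,uv,z):
    "pixels -> world on plane z"
    uv=np.atleast_2d(uv).astype(float); r=np.c_[uv,np.ones(len(uv))]@np.linalg.inv(cp["K"]).T@cp["rotation"].T
    p=cp["position"]; return p+r*((z-p[2])/r[:,2])[:,None]
def cloud(cp,d):
    v,u=np.mgrid[:d.shape[0],:d.shape[1]]; r=np.stack([u,v,np.ones_like(u)],-1)@np.linalg.inv(cp["K"]).T
    return (r*d[...,None])@cp["rotation"].T+cp["position"]
def wristcp():
    s=sense(); T=np.eye(4); T[:3,:3]=s["tcp_rot"]; T[:3,3]=s["position"]; c=camera_params("wrist"); M=T@c["tool_from_camera"]
    return dict(K=c["K"],position=M[:3,3],rotation=M[:3,:3])
def down(yaw):
    "tool down; closing axis y at angle yaw in world"
    y=np.array([np.cos(yaw),np.sin(yaw),0]); z=np.array([0,0,-1.]); return np.c_[np.cross(y,z),y,z]
E
python3 - <<'E'
from h import *
f=np.load("top0.npz"); p,d=f["p"],f["d"]; cp=camera_params("top"); P=cloud(cp,d)
hsv=cv2.cvtColor(p,cv2.COLOR_RGB2HSV)
print("bench z",np.median(P[280:320,300:500,2]))
for n,(u,v),r in [("capS",(413,213),26),("capR",(463,206),26),("capB",(397,266),28),("die",(233,236),14),("barrel",(338,192),30)]:
    m=np.zeros(d.shape,np.uint8); cv2.circle(m,(u,v),r,1,-1)
    g=(m>0)&(hsv[...,1]<60)&(hsv[...,2]>70)
    c=max(cv2.findContours(g.astype(np.uint8),0,1)[0],key=cv2.contourArea)
    h=0.02 if n!="barrel" else .12
    e=cv2.fitEllipse(cv2.convexHull(c)); z=P[...,2][m>0]
    print(n,e,w2(cp,e[0],.024 if 'cap' in n else .006 if n=='die' else .12)[0].round(4),"zhist",[(round(a,3),b) for a,b in zip(*np.histogram(z,bins=np.arange(0,.15,.006))[::-1])if b>5])
    q=P[(m>0)&(P[...,2]>h-.004)]
    k=(m>0)&(P[...,2]>.035)&(P[...,2]<.07)
    if 'cap' in n:
        b=cv2.minAreaRect(P[k][:,:2].astype(np.float32)*1000); print("  bar",np.round(b[0]),np.round(b[1]),b[2],"median z",np.median(P[k][:,2]), "max",P[k][:,2].max())
s=cv2.resize(p[170:295,380:495],None,fx=5,fy=4.8,interpolation=2)
cv2.imwrite("pics/caps.png",s[:,:,::-1])
E
```

```text
bench z 0.0010689428974639537
capS ((413.07806396484375, 213.33526611328125), (30.738313674926758, 31.296897888183594), 122.0068130493164) [ 0.4905 -0.2209  0.024 ] zhist [(np.float64(0.0), np.int64(939)), (np.float64(0.018), np.int64(212)), (np.float64(0.024), np.int64(391)), (np.float64(0.036), np.int64(6)), (np.float64(0.042), np.int64(6)), (np.float64(0.048), np.int64(103)), (np.float64(0.054), np.int64(28))]
  bar [ 491. -220.] [58. 14.] 87.31707000732422 median z 0.052639174945759204 max 0.05704439355583091
capR ((462.3093566894531, 205.74014282226562), (39.9581298828125, 41.13389205932617), 122.37413024902344) [ 0.5128 -0.3488  0.024 ] zhist [(np.float64(0.0), np.int64(518)), (np.float64(0.024), np.int64(134)), (np.float64(0.03), np.int64(786)), (np.float64(0.036), np.int64(44)), (np.float64(0.042), np.int64(27)), (np.float64(0.048), np.int64(29)), (np.float64(0.054), np.int64(25)), (np.float64(0.06), np.int64(57)), (np.float64(0.066), np.int64(196)), (np.float64(0.072), np.int64(6))]
  bar [ 513. -344.] [90. 97.] 57.34521484375 median z 0.06435111900978274 max 0.0699538487984
[... 974 characters left out ...]
34375) [ 0.5281 -0.0165  0.12  ] zhist [(np.float64(0.0), np.int64(541)), (np.float64(0.006), np.int64(279)), (np.float64(0.012), np.int64(549)), (np.float64(0.018), np.int64(131)), (np.float64(0.024), np.int64(43)), (np.float64(0.03), np.int64(10)), (np.float64(0.036), np.int64(10)), (np.float64(0.042), np.int64(6)), (np.float64(0.048), np.int64(11)), (np.float64(0.054), np.int64(7)), (np.float64(0.072), np.int64(6)), (np.float64(0.078), np.int64(8)), (np.float64(0.084), np.int64(6)), (np.float64(0.09), np.int64(8)), (np.float64(0.096), np.int64(13)), (np.float64(0.102), np.int64(12)), (np.float64(0.108), np.int64(127)), (np.float64(0.114), np.int64(423)), (np.float64(0.12), np.int64(282))]
```

View pics/caps.png

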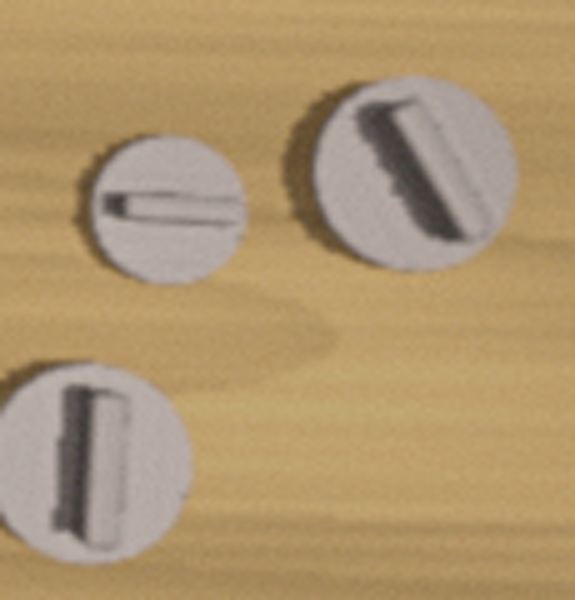

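The cap at (413,213) fits: its flange is about 79 mm across and its bar top is at 52 mm. The caps at (463,206) and (397,266) measure about 103 mm with bar tops at 66 mm, so they're out. The grey die at (233,236) is the one meant, since the other two are blue. Next I'll look closely with the wrist camera.

```bash
cat >> h.py <<'E'
def plan(pos,yaws):
    "reachable yaw options with joints"
    return [(y,inverse_kinematics(np.array(pos),down(y))) for y in yaws]
def shot(name):
    cp=wristcp(); p,d=camera("wrist"); cv2.imwrite(f"pics/{name}.png",p[:,:,::-1]); np.savez(f"{name}.npz",p=p,d=d,**cp); return cp,p,d
E
python3 - <<'E'
from h import *
az=np.arctan2(.2396,.4236)
movep(np.array([.4236,.2396,.17]),down(az)); shot("wdie")
movep(np.array([.515,-.0145,.27]),down(0)); shot("wbar")
print(sense()["time_s"],sense()["joint_pos"].round(2))
for n,a in(("cap",[.4905,-.2209,.053]),("bar",[.515,-.0145,.16])):
  for y,q in plan(a,np.radians([-180,-135,-90,-45,0,45,90,135])): print(n,round(np.degrees(y)),None if q is None else q.round(2))
a=cv2.imread("pics/wdie.png");b=cv2.imread("pics/wbar.png"); cv2.imwrite("pics/two.png",cv2.resize(np.vstack([a,b]),(480,600)))
E
```

```text
3.0 [-0.5   0.2   0.52  1.92 -0.12  1.05  0.07]
cap -180 [-0.41  0.83  1.1   2.07 -0.99  0.91 -1.87]
cap -135 [-0.25  0.66  0.81  2.06 -0.73  0.73 -1.32]
cap -90 [-0.14  0.6   0.65  2.06 -0.58  0.67 -0.68]
cap -45 [-0.07  0.57  0.54  2.05 -0.48  0.64  0.01]
cap 0 [-0.02  0.56  0.47  2.05 -0.42  0.63  0.74]
cap 45 [ 0.06  0.54  0.37  2.04 -0.33  0.61  1.44]
cap 90 [ 0.17  0.52  0.23  2.04 -0.2   0.6   2.1 ]
cap 135 [ 1.17  0.89 -1.19  1.98  1.    1.02  1.84]
bar -180 [-0.93  0.62  1.23  2.05 -0.71  0.99 -2.47]
bar -135 [-0.75  0.44  0.9   2.05 -0.46  0.86 -1.95]
bar -90 [-0.64  0.39  0.74  2.04 -0.36  0.84 -1.26]
bar -45 [-0.53  0.36  0.6   2.04 -0.28  0.82 -0.56]
bar 0 [-0.45  0.35  0.49  2.03 -0.22  0.81  0.17]
bar 45 [-0.37  0.33  0.38  2.03 -0.17  0.81  0.9 ]
bar 90 [-0.26  0.33  0.25  2.02 -0.11  0.81  1.63]
bar 135 [-0.15  0.32  0.12  2.02 -0.05  0.81  2.35]
```

View pics/two.png

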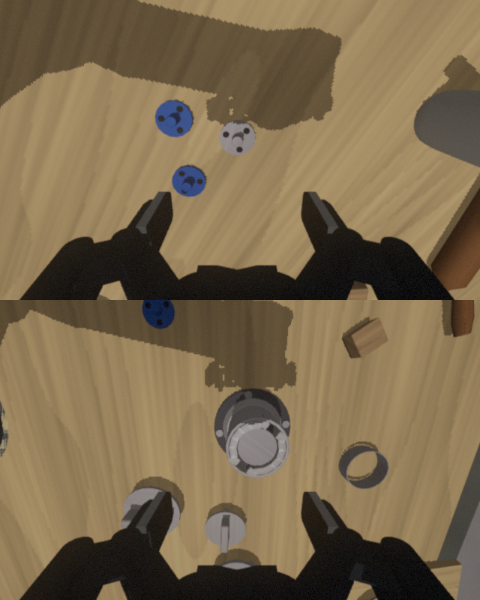

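The upper half shows the steel die at about (317,184) full-res, with the blue ones to its left. The lower half shows the barrel rim at about (342,196), with two slots visible in the ring. Now I'll fit both and enlarge the barrel.

Run:
```python
from h import *
f=np.load("wdie.npz"); p=f["p"]; hsv=cv2.cvtColor(p,cv2.COLOR_RGB2HSV)
m=np.zeros(p.shape[:2],np.uint8); cv2.circle(m,(317,184),32,1,-1); g=((m>0)&(hsv[...,1]<50)&(hsv[...,2]>70)).astype(np.uint8)
c=cv2.convexHull(max(cv2.findContours(g,0,1)[0],key=cv2.contourArea))[:,0]
W=w2(f,c,.006); (x,y),r=cv2.minEnclosingCircle(W[:,:2].astype(np.float32)*1000); e=cv2.fitEllipse(W[:,:2].astype(np.float32)*1000); print("die",x,y,r,e)
# barrel: points of cloud near rim height
f=np.load("wbar.npz"); p=f["p"];P=cloud(f,f["d"]); 
m=np.zeros(p.shape[:2],np.uint8); cv2.circle(m,(342,196),62,1,-1)
k=(m>0)&(P[...,2]>.115)&(P[...,2]<.128); print(k.sum(), np.median(P[k][:,2]))
e=cv2.fitEllipse(cv2.convexHull(P[k][:,:2].astype(np.float32)*1000)); print("rim",e)
cx,cy=np.array(e[0])/1000
# rectified picture of the plane z=.12, 0.25 mm/px
R=f["rotation"];K=f["K"];t=f["position"]
n=400; v,u=np.mgrid[:n,:n]; Q=np.stack([cx+(u-200)*.00025,cy-(v-200)*.00025,np.full(u.shape,.12)],-1)
c=(Q-t)@R; px=(c/c[...,2:])@K.T
img=cv2.remap(p,px[...,0].astype(np.float32),px[...,1].astype(np.float32),1); img=cv2.resize(img,(590,590)); cv2.imwrite("pics/rect.png",img[:,:,::-1])
f=np.load("top0.npz");cp=camera_params("top");T=cloud(cp,f["d"]);k=(T[...,2]>.114)&(T[...,2]<.13)&(np.hypot(T[...,0]-cx,T[...,1]-cy)<.06)
print("top rim",cv2.fitEllipse(cv2.convexHull(T[k][:,:2].astype(np.float32)*1000)))
```

```text
die 424.7374572753906 240.22613525390625 23.46910285949707 ((424.75335693359375, 240.19960021972656), (46.41707229614258, 46.614341735839844), 51.066898345947266)
3209 0.1200336320162908
rim ((540.1702880859375, -22.774246215820312), (79.23580932617188, 79.4273910522461), 11.09726333618164)
top rim ((538.4884033203125, -22.635848999023438), (78.15711212158203, 78.6644287109375), 155.86355590820312)
```

View pics/rect.png

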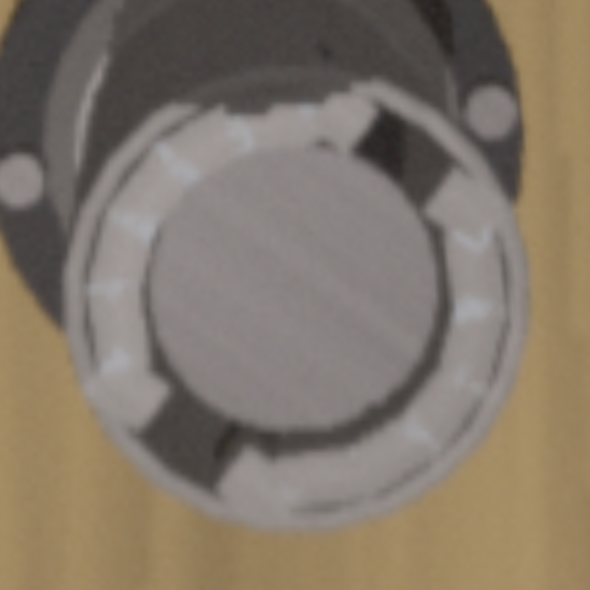

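Rectified rim plane (x right, y up, 0.17 mm/px): axis at about (297,300), slots at about (407,157) and (193,440), so the slot line is at roughly 52°. I'll refine that from dark pixels, then pick the die and take a second view of the barrel at another yaw.

```bash
cat >> h.py <<'E'
def barrel(f):
    "rim centre (m) and slot line angle (deg, mod 180) from a wrist view"
    P=cloud(f,f["d"]); k=(abs(P[...,2]-.12)<.006)&(np.hypot(P[...,0]-.54,P[...,1]+.023)<.06)
    e=cv2.fitEllipse(cv2.convexHull(P[k][:,:2].astype(np.float32)*1000)); c=np.array(e[0])/1000
    a=np.radians(np.arange(0,360,.5)); r=np.arange(.029,.0345,.0005); A,R=np.meshgrid(a,r)
    Q=np.stack([c[0]+R*np.cos(A),c[1]+R*np.sin(A),np.full(A.shape,.12)],-1); q=(Q-f["position"])@f["rotation"]; px=(q/q[...,2:])@f["K"].T
    g=cv2.remap(cv2.cvtColor(f["p"],cv2.COLOR_RGB2GRAY),px[...,0].astype(np.float32),px[...,1].astype(np.float32),1).astype(float).mean(0)
    dark=g<.75*np.median(g); runs=[]; i=np.flatnonzero(np.diff(dark.astype(int))); return c,e[1],a[i]*180/np.pi
E
python3 - <<'E'
from h import *
print(barrel(np.load("wbar.npz")))
D=np.array([.4247,.2402]); R=down(np.radians(-45))
command_gripper(.045,40)
movep(np.r_[D,.12],R); move_l(np.r_[D,.034],feed=.12)
command_gripper(0,40); s=sense(); print("gap",s["finger_gap"],s["gripper_force"],s["position"],s["time_s"])
move_l(np.r_[D,.20],feed=.2); 
movep(np.array([.53,-.02,.27]),R); cp,p,d=shot("wbar2"); print(barrel(dict(cp,p=p,d=d)))
s=sense(); print(s["finger_gap"],s["time_s"],s["wrist_force"])
E
```

```text
(array([ 0.54016235, -0.02276824]), (79.2442626953125, 79.44268798828125), array([ 37. ,  66.5,  99. , 102.5, 220. , 248.5]))
gap 0.011978868739402385 39.02713179588318 [0.42506321 0.24050895 0.03475943] 5.925
(array([ 0.54086664, -0.0228632 ]), (78.81312561035156, 79.50106048583984), array([  9.5, 136. , 207. , 246. ]))
0.011697020425638084 8.075 [-0.10669191  0.79078854 -0.99353724]
```

View pics/wbar2.png

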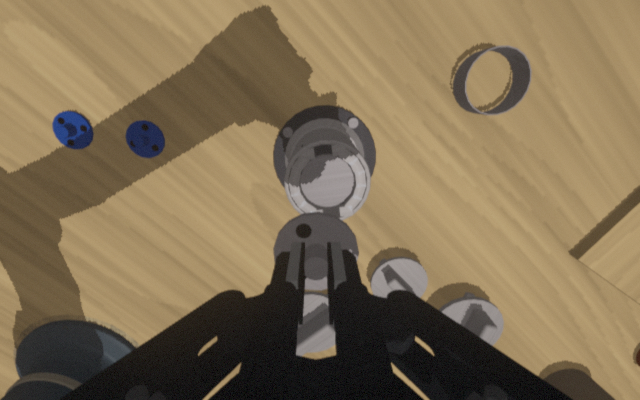

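The die is held by its stud at (315,262), and the barrel slots are at about (322,150) and (333,212). Both barrel fits agree: (0.5405, -0.0228), slot line about 53°. Now I'll lower the die.

Run:
```python
from h import *
B=np.array([.5405,-.0228])
move_l(np.r_[B,.165],feed=.15)
hit=move_l(np.r_[B,.1475],feed=.03,until_force=3)
s=sense(); print(hit,s["position"],s["wrist_force"],s["ft_torque"],s["finger_gap"],s["time_s"])
```

```text
True [ 0.54027717 -0.02268319  0.14699058] [0.24777426 0.15989832 2.60137815] [ 0.03257129 -0.05344175  0.02782591] 0.011982688198849414 9.55
```

Contact came at plate depth, so the die is in the bore. I'll release it, back off and check while moving toward the cap.

Run:
```python
from h import *
s=sense(); 
command_gripper(.05,40)
move_l(np.array([.5405,-.0228,.27]),feed=.25); a=shot("wload")[1]
# cap close view at grasp yaw
movep(np.array([.47,-.2205,.18]),down(np.radians(-2.7))); cp,p,d=shot("wcap")
P=cloud(cp,d); C=np.array([.4915,-.2207]); near=np.hypot(P[...,0]-C[0],P[...,1]-C[1])<.05
for lo,hi,n in((.018,.030,"flange"),(.046,.058,"bar")):
    k=near&(P[...,2]>lo)&(P[...,2]<hi); q=P[k][:,:2].astype(np.float32)*1000
    print(n,k.sum(),np.median(P[k][:,2]),cv2.fitEllipse(cv2.convexHull(q)) if n=="flange" else cv2.minAreaRect(q))
hsv=cv2.cvtColor(p,cv2.COLOR_RGB2HSV); print(sense()["time_s"])
cv2.imwrite("pics/chk.png",np.vstack([cv2.resize(a[60:260,200:460],(780,300)),cv2.resize(p,(780,300))])[:,:,::-1])
```

```text
flange 4193 0.024285801972451893 ((492.43182373046875, -221.379150390625), (79.17945861816406, 79.2510986328125), 1.706326961517334)
bar 1083 0.05199795295598558 ((492.5390625, -221.42343139648438), (59.95151138305664, 14.01112174987793), 87.7289047241211)
11.825
```

View pics/chk.png

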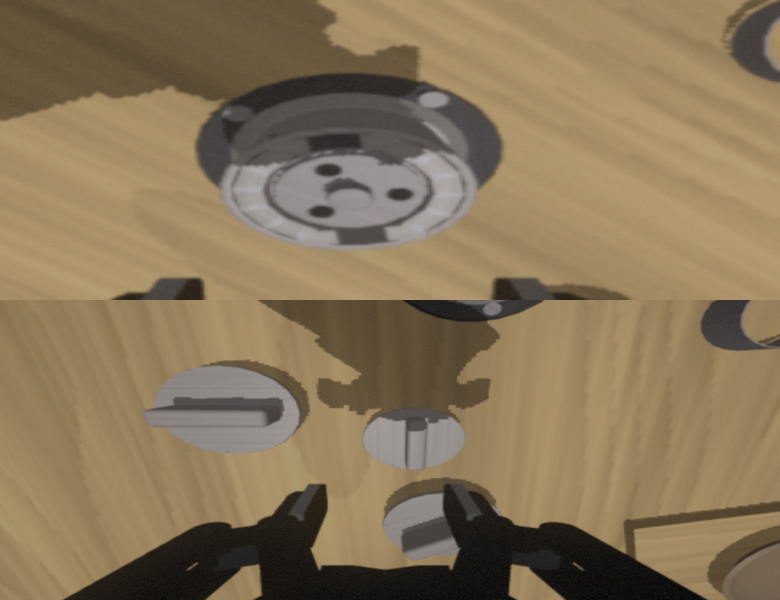

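The upper half shows the die flat in the collar, stud up at (350,192). The lower half shows the 80 mm cap at (413,438) in the crop, its pose measured as (0.4925, -0.2214) with the bar at 87.7°. Now I'll grasp it, carry it over and start it into the slots.

Run:
```python
from h import *
C=np.array([.4925,-.2214]); B=np.array([.5405,-.0228]); R=down(np.radians(-2.3))
command_gripper(.045,100)
movep(np.r_[C,.13],R); move_l(np.r_[C,.053],feed=.1)
command_gripper(0,100); s=sense(); off=s["position"][2]; print(s["finger_gap"],s["gripper_force"],s["position"],s["time_s"])
move_l(np.r_[C,.22],feed=.25); print("lift",sense()["wrist_force"])
movep(np.r_[B,.22],down(np.radians(-37))); move_l(np.r_[B,off+.124],feed=.12)
s=sense();print(s["position"],s["wrist_force"],s["finger_gap"])
hit=move_l(np.r_[B,off+.111],feed=.03,until_force=20)
s=sense(); print(hit,s["position"]-[0,0,off],s["wrist_force"],s["ft_torque"],s["finger_gap"],s["time_s"])
open("off","w").write(str(off))
```

```text
0.011990296240180219 98.25934767723083 [ 0.49286856 -0.22154842  0.05371558] 13.6917
lift [-0.78691554 -0.02798069 -3.52828382]
[ 0.54056007 -0.02390644  0.17778245] [ 0.52668312 -0.58822232 -2.6228508 ] 0.01237877791449169
False [ 0.54158451 -0.02301966  0.11173146] [ 1.79928153 -1.08589698  2.92468422] [-0.21041022 -0.42057176 -0.02087653] 0.011926398802873028 16.5
```

The cap is 8 mm into the slots with spring-like force. Pressing on to flush.

Run:
```python
from h import *
B=np.array([.5405,-.0228]); off=float(open("off").read())
hit=move_l(np.r_[B,off+.096],feed=.02,until_force=22)
s=sense(); print(hit,s["position"]-[0,0,off],s["wrist_force"],s["ft_torque"],s["finger_gap"],s["time_s"])
sleep(.3); s=sense(); print(s["position"]-[0,0,off],s["wrist_force"])
```

```text
True [ 0.54171816 -0.02312021  0.10231948] [-2.15597073 -0.03745841  6.92334875] [-0.03933069  0.36953901 -0.02511784] 0.012385265512760186 17.05
[ 0.54169935 -0.02307519  0.10238825] [-1.43212964 -0.31275587  7.09564171]
```

Run:
```python
from h import *
B=np.array([.5415,-.0230]); off=float(open("off").read())
for h in (.1015,.1005,.0995,.0985):
    move_l(np.r_[B,off+h],feed=.02); s=sense(); f=s["wrist_force"]; print(h,s["position"]-[0,0,off],f,s["time_s"])
    if f[2]>22: break
```

```text
0.1015 [ 0.5414932  -0.02302694  0.10203255] [ 0.89883701 -0.98551444  9.06029758] 17.6
0.1005 [ 0.54153812 -0.02302897  0.10197322] [-2.46482584  0.12443499 16.59056086] 17.85
0.0995 [ 0.54153875 -0.02304294  0.1019468 ] [-5.92514623  0.06927375 24.10108298] 18.1
```

The flange is flush: position stays at 0.102 while force rises. Now I'll twist clockwise in steps.

Run:
```python
from h import *
off=float(open("off").read()); p=np.array([.5415,-.0230,off+.1]); 
for a in list(np.arange(-43,-127,-6))+[-127,-129]:
    movep(p,down(np.radians(a))); s=sense(); y=s["tcp_rot"][:,1]
    print(a,np.degrees(np.arctan2(y[1],y[0])).round(1),(s["position"]-[0,0,off]).round(4),s["wrist_force"].round(1),s["ft_torque"][2].round(2),round(s["finger_gap"],4),s["time_s"])
    if abs(s["ft_torque"][2])>2 or s["wrist_force"][2]>60: break
```

```text
-43 -43.1 [ 0.5422 -0.0229  0.102 ] [-2.5  0.3 19.3] -0.34 0.0121 18.35
-49 -49.0 [ 0.5426 -0.0225  0.102 ] [-2.   0.8 18.7] -0.23 0.0121 18.6
-55 -55.0 [ 0.5426 -0.022   0.102 ] [-3.   2.  18.6] -0.2 0.0118 18.85
-61 -61.0 [ 0.5424 -0.0216  0.102 ] [-3.8  3.1 21.2] -0.12 0.0122 19.1
-67 -67.0 [ 0.5424 -0.0213  0.102 ] [-2.8  3.9 21.8] -0.19 0.0125 19.35
-73 -72.9 [ 0.5422 -0.0211  0.102 ] [-3.3  4.3 21.5] -0.13 0.0119 19.6
-79 -78.9 [ 0.5428 -0.0214  0.102 ] [-1.7  4.3 20.1] -0.17 0.0124 19.85
-85 -84.9 [ 0.5428 -0.0211  0.102 ] [-2.6  3.4 21.4] -0.07 0.0121 20.1
-91 -90.9 [ 0.5425 -0.0209  0.102 ] [-2.7  4.8 22.7] -0.13 0.0119 20.35
-97 -96.9 [ 0.5423 -0.0207  0.102 ] [-3.8  5.4 23. ] -0.22 0.0122 20.6
-103 -102.9 [ 0.5423 -0.0207  0.102 ] [-3.9  6.7 24. ] -0.18 0.0119 20.85
-109 -108.9 [ 0.5422 -0.0208  0.102 ] [-4.6  5.7 23.7] -0.1 0.0121 21.1
-115 -115.0 [ 0.5428 -0.0213  0.102 ] [-2.4  4.3 22.3] -0.14 0.0121 21.35
-121 -121.0 [ 0.5428 -0.0212  0.102 ] [-1.5  5.9 22.5] -0.18 0.0118 21.6
-127 -126.9 [ 0.5422 -0.0218  0.102 ] [-3.7  4.  23.4] 0.31 0.0121 21.85
-129 -128.8 [ 0.5417 -0.0223  0.102 ] [-3.3  2.6 24.4] 0.77 0.0119 22.1
```

Torque is rising at the stop. I'll press a bit more to confirm and look.

Run:
```python
from h import *
off=float(open("off").read()); p=np.array([.5415,-.0230,off+.1])
for a in (-130.5,-132,-133):
    movep(p,down(np.radians(a))); s=sense(); y=s["tcp_rot"][:,1]
    print(a,np.degrees(np.arctan2(y[1],y[0])).round(1),(s["position"]-[0,0,off]).round(4),s["wrist_force"].round(1),s["ft_torque"][2].round(2),round(s["finger_gap"],4),s["time_s"])
    if s["ft_torque"][2]>2: break
a=shot("wend")[1]; b=camera("scene")[0]
cv2.imwrite("pics/end.png",np.vstack([cv2.resize(a[60:360,150:500],(525,300),),cv2.resize(b[130:250,220:430],(525,300),interpolation=2)])[:,:,::-1])
```

```text
-130.5 -130.3 [ 0.5413 -0.0227  0.102 ] [-5.8  1.7 25.1] 0.83 0.012 22.35
-132 -131.7 [ 0.541 -0.023  0.102] [-6.4  1.1 25. ] 1.21 0.0119 22.6
-133 -132.6 [ 0.541 -0.023  0.102] [-6.3  1.4 25.1] 1.67 0.0123 22.85
```

View pics/end.png

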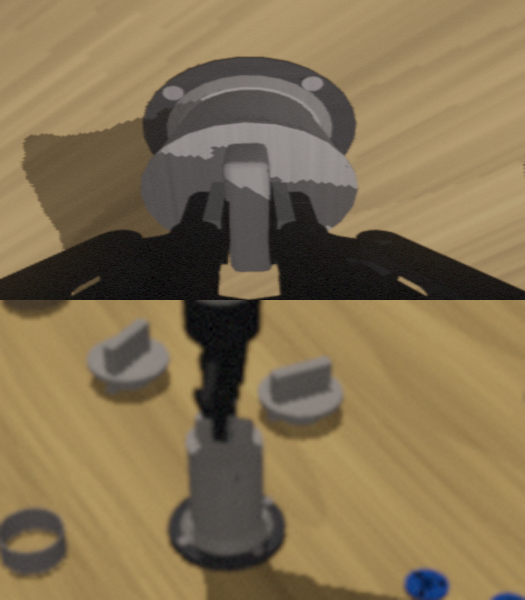

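The bar at (250,205) is between the pads and the flange sits on the rim with no visible gap. One numeric check of the bar angle and flange height, then I hand in.

Run:
```python
from h import *
f=np.load("wend.npz");P=cloud(f,f["d"]);n=np.hypot(P[...,0]-.541,P[...,1]+.023)<.045
k=n&(abs(P[...,2]-.154)<.004); q=P[k]; print(k.sum(),cv2.minAreaRect(q[:,:2].astype(np.float32)*1000))
k=n&(abs(P[...,2]-.126)<.004); A=np.c_[P[k][:,:2]-[.541,-.023],np.ones(k.sum())]; print("flange top plane",np.linalg.lstsq(A,P[k][:,2],rcond=None)[0])
s=sense(); print(s["ft_torque"],s["wrist_force"],s["position"],s["finger_gap"])
```

```text
3656 ((541.5040283203125, -26.530385971069336), (36.571537017822266, 58.69850540161133), 70.0114517211914)
flange top plane [-0.0059657   0.00333843  0.12638182]
[0.05100942 1.47937952 1.6495789 ] [-7.34148904  1.4702285  26.00233231] [ 0.54096441 -0.02297857  0.15568409] 0.012070015243217724
```

```bash
python3 -c "
from rig import *
print(finish_job())"
```

```text
the job is handed in; nothing more can be done
None
```

I handed the job in after about 23 s of robot time: the die is loaded stud up and released, and the cap is on over it, flush on the rim, turned clockwise until it hit the stop at about 90°, and still gripped and pressed with about 25 N; the stop is judged from the rising torque, because the final picture didn't give a clean bar angle.

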